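Load a slide holder under the stage clip

TASK

Hold the stage's spring clip open by pressing its long thumb bar down with one fingertip and, while it stays down, push the slide holder along the lane with the other fingertip, under the raised jaw, until it is fully home against the end stop. Then let the clip up so that its jaw rests on the holder, and leave the stage clear. Push only: do not lift or tip the holder, do not let the clip down on it before it is home, and leave everything else where it stands.

Things in the scene. Friction and masses are not known exactly. Their poses are not given: they have to be found in the camera images.
- stage: Low slide stage on the bench: black plate 220 x 160 mm, top 45 mm above the bench, on a white plinth. Origin at bench height under the lane's centre line, mid-length; the plate spans x -110 to 110, y -70 to 90 mm. x runs along the lane in the pushing direction, y towards the clip's thumb bar, z up. The lane is 53 mm wide between rails 6 mm wide, 5 mm high.
- home (a point): Where the centre of the slide holder is when fully home: stage x = 42, y = 0, 7 mm above the plate; axes as the stage's. The holder then touches the end stop, a block 14 mm high across the lane's end, inner face at stage x = 80 mm.
- holder_mid (a point): Centre of the slide holder in the lane, half-way up: a loose flat aluminium frame with a glass slide in its top, 76 mm along the lane (its x), 50 mm wide, 14 mm thick, about 90 g. It lies on the plate between the rails, its leading edge 5 to 23 mm short of the closed jaw; its trailing edge is 38 mm behind its centre.
- clip (a joint): Angle of the steel spring clip, rad, growing as its thumb bar goes down and its jaw rises: 0 free (jaw closes the lane, the holder cannot pass), about 0.175 jaw resting on the holder, from 0.20 jaw clear of the holder, 0.32 stop. It springs back when let go: about 2.5 N down on the bar's middle starts it, 5.5 N holds it fully down.
- bar (a point): Middle of the upper face of the thumb bar, a flat steel strip 130 mm long (stage x -95 to 35) and 28 mm wide (y 51 to 79). Fully down its face is level, 4 mm above the plate, lower than the holder's top (14 mm); free, it slopes up outwards by 0.32 rad, its middle about 12 mm above the plate. It is polished and slippery, so a pressing fingertip slides along it.
- hinge (a point): Middle of the clip's hinge tube, between the lane and the thumb bar: along the lane at stage y = 42, 12 mm above the plate, 8 mm thick, from x = -101 to 71; its end posts are 17 mm high.
- jaw (a point): Underside of the clip's jaw at its face towards the coming holder (stage x = 45, y about 0; the jaw is 16 mm long in x). Free, it is about 6 mm above the plate; fully open, 20 mm.
- spare_mid (a point): Bystander: centre of a second, identical slide holder lying on the bench beside the stage. Leave alone.
- objective: Bystander: microscope objective, upright on the stage beside the lane on the side away from the thumb bar, 25 mm in diameter, 42 mm tall, origin under its foot.
- oil: Bystander: small amber bottle, 26 mm in diameter, 55 mm tall, on the bench beside the stage; origin under its foot.
- dish: Bystander: closed clear dish, 92 mm in diameter, 16 mm tall, origin under its centre.
- slidebox: Bystander: grey and white slide box, 100 x 87 x 34 mm, origin under its centre.
- tiprack: Bystander: white box of pipette tips, 120 x 82 x 44 mm, origin under its centre.
- pen: Bystander: marker pen lying on the bench, 130 mm long, origin under its middle, x along it.
There are look-alikes about, which are no part of the job. Leave any red or yellow look-alike of the part that bears holder_mid alone.

How it is judged:
By the outcome, as a careful person would: the job done as asked, in the order asked, and still so for the second after the job is handed in, with the robot touching nothing.
It also fails if it takes over 45 s, if anything falls off the work surface, if the arm or the gripper's body presses on something with over 40 N, if the wrist force passes 120 N, or if a joint passes its speed limit or range.

ROBOT

A 6-joint arm with a two-finger parallel gripper is mounted at the origin on the work surface. World frame = base frame: x ahead of the robot, y to its left, z up, the work surface at z = 0. Lengths are in m, angles in rad, forces in N, time in s.
With the tool pointing down it reaches from about 0.325 to 0.9 m from the base axis. Payload 3.5 kg.
Tool frame: the origin (TCP) lies midway between the tips of the shut fingers; the grasp point (between the pads) lies 19 mm behind it; z points along the fingers, y is the direction in which the jaws open and shut (so a half turn about z gives the same grasp; the last joint's range is limited). The gripper opens to 85 mm and grips with 20 to 120 N. Pads are 22 mm wide; open, the fingers measure 114 mm over their backs; the gripper's body (76 mm by 85 mm) begins 54 mm behind the grasp point. The pads swing forward as they close: fully open they stand 13 mm farther back than shut.
Start: joints at [1.066, 0.276, -0.026, 1.268, 0, 1.467], TCP at [0.244, 0.575, 0.231] pointing down, gripper open.
Joint ranges: [-3.12, 3.12], [-0.85, 1.88], [-1.08, 1.24], [-1.95, 2.15], [-1.57, 1.53], [-3.14, 3.14]. Speed limits (rad/s): [2.57, 2.57, 3.14, 3.14, 3.14, 3.14].

INTERFACE

Orientations are given as a unit quaternion [w, x, y, z].
In Python, from rig import status, viewer, arm gives the robot as it stands.
- The arm moves only by the shell command python3 -m inch 'ROWS' [OPENING] [FORCE]. ROWS is JSON, one flat list of numbers, 4 for each row, row after row: the shift along the tool's x, y, z each as a share of 0.5 m, from -1 to 1, then the turn about the tool's z as a share of 90 degrees, from -1 to 1. A call has 1 to 20 rows; each row is the pose to reach, as a shift and turn from the pose commanded when the call began, along the tool's axes at that moment; what a row does not reach only later rows make up. A row lasts 1/10 s, in which the tool goes at most 50 mm and 8.59 degrees, less where a joint would pass 70% of its speed; a pose out of reach is approached as far as the arm can. A call with a number of a shift or a turn outside -1 to 1 is refused whole. A call with a gripper value outside its range is refused whole. OPENING is the closure, from 0 (fully open) to 1 (shut), set as the call begins (- or left out, the last holds). The fingers move at their own pace and stop on an object; FORCE is the grip in N (left out, the last holds). Time passes only in rows, so rows that repeat a pose let the fingers close. It gives the time, the measured TCP pose, the force and the opening at its end, in the units of the state.
- status.get_state(): the state, without advancing time (a new reading comes with each control period).
- viewer.camera(name): name is "scene" or "side" or "wrist"; returns (picture, depth): 480x640x3 uint8, blue, green, red; 480x640 float32, m along the optical axis (not along the pixel's ray), 0 where there is no reading.
- viewer.camera_info(name): a dict with "fx", "fy", "cx", "cy" (pixels), "k1" (the pictures are not rectified: a ray, as slopes to the right and down, at radius r is drawn at 1 + k1 r^2 times it, then the intrinsics apply), "eye" and "attitude" of the camera in the world. Camera axes: x right, y up, looking along -z (the intrinsics and any distortion apply to the point x, -y, -z); pixel columns grow to the right and rows downward; lengths in m; the calibration is good to about 2 mm. A picture is of the moment at which its call begins: read the wrist's pose just before it. camera_info takes no time and is no camera call; for the wrist camera it gives the pose at the moment of the call.
- arm.finish_job(): hands the job in, once; it reports no verdict.
The state is a dict: "clock": time; "joint_pos": joint angles; "joint_vel": joint speeds; "joint_efforts": joint torques, N m; "position": TCP position; "orientation": TCP orientation; "contact_force": force on the tool from outside, world axes, zero at the start; "moment": the same for the moment, N m; "opening": finger opening in m.
Only numpy, scipy, OpenCV 4.12 (cv2) and the standard library are available. Lean on these libraries where they do the work, as an engineer would, in place of code of your own. Each camera call takes 0.05 s, during which the arm holds its last target.

## Working session

There is one attempt and no reset: what is moved stays moved. The work goes in short steps, Python scripts to look and compute and a shell command to move; the robot and the scene stay as the last step left them, time stands still between calls to the robot, and variables do not carry over. Pictures are saved under pics/ and viewed, and the job is handed in when it is done.

```bash
mkdir -p pics; ls
cat > h.py <<'E'
import numpy as np, cv2
from rig import status, viewer, arm
from scipy.spatial.transform import Rotation as R
def save(n,f):
    i=viewer.camera_info(n); p,d=viewer.camera(n); cv2.imwrite(f'pics/{f}.png',p); np.savez(f'pics/{f}.npz',p=p,d=d,i=np.array([i],dtype=object)); return i
E
python3 - <<'E'
from h import *
s=status.get_state();print(s)
for n in('scene','side','wrist'):print(save(n,n+'0'))
E
```

```text
pics
{'clock': 0.0, 'joint_pos': array([ 1.06558138e+00,  2.77157809e-01, -2.78901577e-02,  1.26798193e+00,
        1.47621225e-05,  1.46741382e+00]), 'joint_vel': array([-8.49178467e-05,  6.39403563e-04,  2.50838441e-03,  1.42526818e-04,
        4.60301861e-04, -3.96731946e-04]), 'joint_efforts': array([ 9.29661328e-04, -4.45505762e+01,  2.95203871e+01,  1.63206132e-02,
       -8.01362535e-05, -6.68477007e-07]), 'position': array([0.24405946, 0.57453736, 0.23013991]), 'orientation': array([-3.41657220e-04,  1.99567085e-01,  9.79883529e-01, -1.06326363e-03]), 'contact_force': array([ 0.29672142, -0.36755542, -0.06632968]), 'moment': array([ 0.02061271, -0.03869977, -0.03015914]), 'opening': 0.085230613581363}
{'fx': 580.2966550974753, 'fy': 580.2966550974753, 'cx': 316.6980954173273, 'cy': 238.35291529094937, 'k1': -0.1224646989425883, 'eye': array([ 1.20740384, -1.22772291,  1.01060712]), 'attitude': array([0.85711612, 0.45527687, 0.11151694, 0.21363263])}
{'fx': 462.77558151884665, 'fy': 462.77558151884665, 'cx': 327.4191021876534, 'cy': 239.3584074212271, 'k1': -0.023583435015931926, 'eye': array([ 0.00549393, -0.63702996,  0.87430656]), 'attitude': array([ 0.86532139,  0.36237848, -0.12547941, -0.32273154])}
{'fx': 411.4329041815857, 'fy': 411.4329041815857, 'cx': 313.52087680958783, 'cy': 240.31682056165678, 'k1': 0.024352053561876533, 'eye': array([0.17545527, 0.6042443 , 0.37352043]), 'attitude': array([ 0.82451137, -0.12571855, -0.08222596,  0.54554078])}
```

View pics/scene0.png

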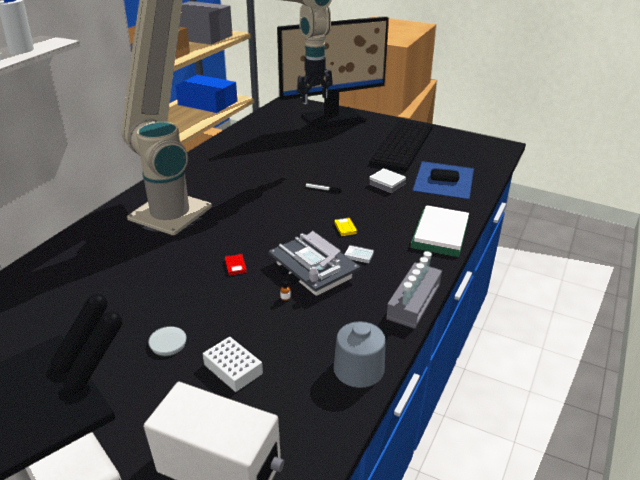

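View pics/side0.png

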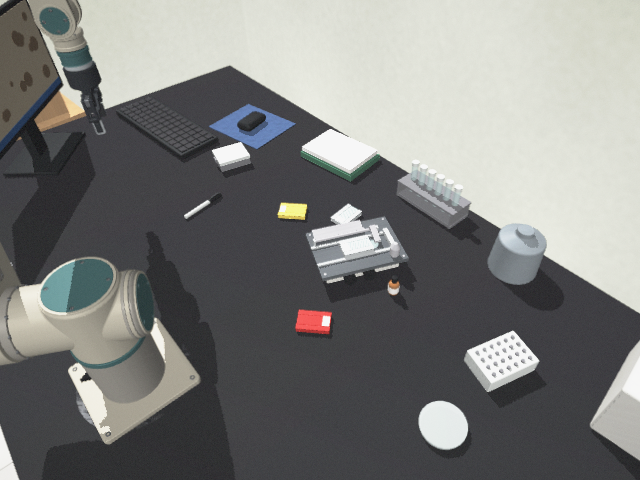

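View pics/wrist0.png

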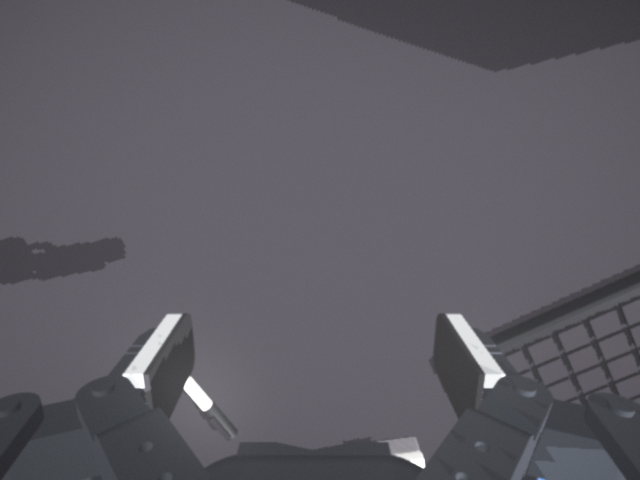

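The scene shows the stage near (313,263) and the side view shows it near (357,247), with the thumb bar on its far-left side. I'll enlarge both.

```bash
cat >> h.py <<'E'
def ray(i,u,v):
    q=np.array([(u-i['cx'])/i['fx'],(v-i['cy'])/i['fy']]); p=q.copy()
    for _ in range(30): p=q/(1+i['k1']*(p@p))
    w,x,y,z=i['attitude']; return R.from_quat([x,y,z,w]).apply([p[0],-p[1],-1.])
def atz(i,u,v,z):
    d=ray(i,u,v); return i['eye']+d*(z-i['eye'][2])/d[2]
def load(f):
    a=np.load(f'pics/{f}.npz',allow_pickle=True); return a['p'],a['d'],a['i'][0]
def crop(f,x0,y0,x1,y1,k,o):
    p=cv2.imread(f'pics/{f}.png')[y0:y1,x0:x1]; cv2.imwrite(f'pics/{o}.png',cv2.resize(p,None,fx=k,fy=k,interpolation=cv2.INTER_CUBIC))
def proj(i,P):
    w,x,y,z=i['attitude']; c=R.from_quat([x,y,z,w]).inv().apply(np.array(P)-i['eye']); s=np.array([c[0],-c[1]])/-c[2]
    s=s*(1+i['k1']*(s@s)); return s[0]*i['fx']+i['cx'],s[1]*i['fy']+i['cy']
E
python3 - <<'E'
from h import *
crop('side0',295,200,425,300,6,'sc'); crop('scene0',255,215,385,305,6,'cc')
for f,(x,y) in(('side0',(357,247)),('scene0',(313,263))):
    p,d,i=load(f); print(atz(i,x,y,.045))
    vs,us=np.mgrid[y-50:y+50,x-65:x+65]
    P=[]
    for u,v in zip(us.ravel(),vs.ravel()):
        z=d[v,u]
        if z>0: P.append(i['eye']+ray(i,u,v)*z)
    P=np.array(P); h=np.histogram(P[:,2],bins=np.arange(-.01,.08,.003)); print(h[0])
    m=(abs(P[:,2]-.045)<.004); Q=P[m]; print(len(Q),Q.min(0),Q.max(0),cv2.minAreaRect(Q[:,:2].astype(np.float32)*1000))
E
```

```text
[ 0.57318845 -0.06476337  0.045     ]
[   4  254 3231 3517  383  112  218  410  158   47   35   44   37   57
   84   91  139 1036 1157  295  189  275  627  354   59   29   30   31
   20]
2416 [ 0.44311716 -0.20691207  0.04102865] [0.70612628 0.05859645 0.04899566] ((562.909423828125, -84.2205810546875), (222.9957733154297, 220.952880859375), 65.79939270019531)
[ 0.59138689 -0.07888514  0.045     ]
[ 121 1294 3858 3023  672  163  205  278  167   51   36   19   34   49
   82   87  234  680  567  194  145  256  353  203   51   21   34   17
   14]
1393 [ 0.44854585 -0.20945054  0.04101302] [0.70961268 0.04367445 0.04893389] ((568.2981567382812, -85.55613708496094), (223.31622314453125, 229.26901245117188), 65.71694946289062)
```

View pics/sc.png

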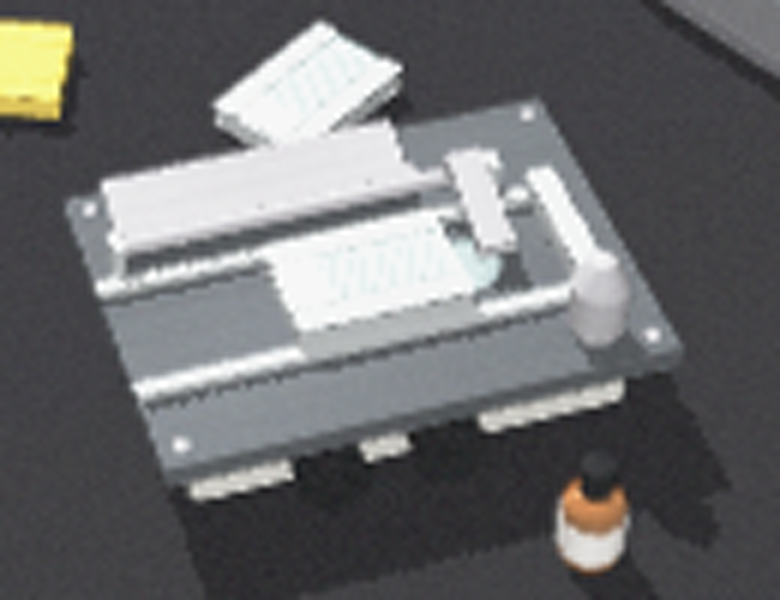

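View pics/cc.png

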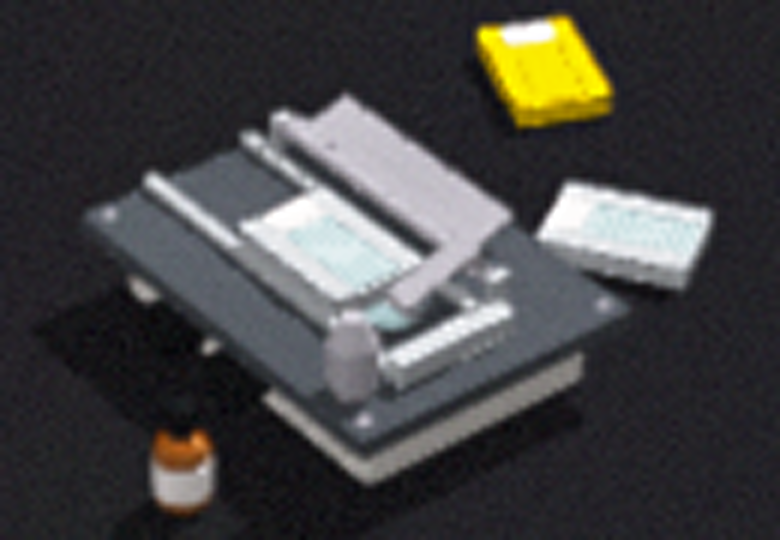

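```bash
cat >> h.py <<'E'
def fit(A,B):
    A=np.array(A)[:,:2];B=np.array(B)[:,:2];a=A-A.mean(0);b=B-B.mean(0)
    t=np.arctan2((a[:,0]*b[:,1]-a[:,1]*b[:,0]).sum(),(a*b).sum())
    M=np.array([[np.cos(t),-np.sin(t)],[np.sin(t),np.cos(t)]]); o=B.mean(0)-M@A.mean(0)
    return t,o,(A@M.T+o-B)
E
python3 - <<'E'
from h import *
_,_,i=load('side0'); _,_,j=load('scene0')
cs=[(72,200),(540,97),(682,352),(168,470)]; sc=[(90,209),(527,114),(653,335),(181,444)]
W=np.array([atz(i,295+(x+.5)/6-.5,200+(y+.5)/6-.5,.045) for x,y in cs]); S=np.array([atz(i,295+(x+.5)/6-.5,200+(y+.5)/6-.5,.046) for x,y in sc])
M=[[-.11,.09],[.11,.09],[.11,-.07],[-.11,-.07]]
print(fit(M,W)); N=[[-.1,.08],[.1,.08],[.1,-.06],[-.1,-.06]]; print(fit(N,S))
C=np.array([atz(j,255+(x+.5)/6-.5,215+(y+.5)/6-.5,.046) for x,y in [(604,302),(363,421),(111,214)]]); print(fit(N[1:],C))
C=np.array([atz(j,255+(x+.5)/6-.5,215+(y+.5)/6-.5,.045) for x,y in [(630,310),(360,445),(85,213)]]); print(fit(M[1:],C))
E
```

```text
(np.float64(-0.42533024210347153), array([ 0.57148008, -0.06677666]), array([[-2.03892985e-03,  2.50457750e-03],
       [ 1.08004066e-03, -1.61038681e-03],
       [ 2.34582583e-03, -9.33422799e-04],
       [-1.38693664e-03,  3.92321078e-05]]))
(np.float64(-0.42053846608660117), array([ 0.57099449, -0.06560828]), array([[ 2.06788241e-04,  4.24232761e-04],
       [ 3.49977659e-04, -2.68297842e-05],
       [-5.32628808e-05,  1.59461372e-04],
       [-5.03503019e-04, -5.56864348e-04]]))
(np.float64(-0.41906956310150034), array([ 0.57636761, -0.06610903]), array([[ 0.00040743, -0.00112408],
       [ 0.00060439,  0.00130907],
       [-0.00101182, -0.00018499]]))
(np.float64(-0.42970224317856676), array([ 0.57720931, -0.06712652]), array([[ 0.00214759,  0.00018451],
       [-0.0008075 ,  0.00070177],
       [-0.00134009, -0.00088628]]))
```

```bash
cat >> h.py <<'E'
def S(o=(0.5735,-0.066),t=-0.42): return np.array(o),t
def st2w(p,o,t): c,s=np.cos(t),np.sin(t); return np.array([o[0]+c*p[0]-s*p[1],o[1]+s*p[0]+c*p[1]])
def w2st(p,o,t): c,s=np.cos(t),np.sin(t); a,b=p[0]-o[0],p[1]-o[1]; return np.array([c*a+s*b,-s*a+c*b])
def toolR():
    w,x,y,z=status.get_state()['orientation']; return R.from_quat([x,y,z,w])
def rows(target,turn=0):
    s=status.get_state(); d=toolR().inv().apply(np.array(target)-s['position']); return (d/.5).round(4), round(np.degrees(turn)/90,4)
E
python3 - <<'E'
from h import *
o,t=S(); i=load('side0')[2]; j=load('scene0')[2]
for x,y in[(268,250),(300,332),(490,290)]:print('side',w2st(atz(i,295+(x+.5)/6-.5,200+(y+.5)/6-.5,.059),o,t))
for x,y in[(240,227),(315,190),(338,303)]:print('scene',w2st(atz(j,255+(x+.5)/6-.5,215+(y+.5)/6-.5,.059),o,t))
r=toolR(); print(r.as_matrix().round(3))
w=load('wrist0')[2]; a=w['attitude']; q=R.from_quat([*a[1:],a[0]])
s=status.get_state(); print('eye tool',r.inv().apply(w['eye']-s['position']),'look',r.inv().apply(q.apply([0,0,-1])))
x=r.apply([1,0,0]); print('toolx yaw',np.arctan2(x[1],x[0]))
# turn so that tool x yaw = t  or t+pi ; turn about tool z (down): yaw change negative
for g in(t,t+np.pi):
    print(g,'turn',(( -(g-np.arctan2(x[1],x[0]))+np.pi)%(2*np.pi)-np.pi), rows([*st2w([-.06,.03],o,t),.23]))
E
```

```text
side [-0.04114352  0.02025032]
side [-0.0428389  -0.02795476]
side [ 0.03825608 -0.02872656]
scene [-0.03500718 -0.0264342 ]
scene [-0.03762882  0.01991863]
scene [ 0.04061558 -0.02641687]
[[-0.92   0.391 -0.001]
 [ 0.391  0.92  -0.001]
 [ 0.    -0.002 -1.   ]]
eye tool [ 7.47888186e-02  9.35842634e-05 -1.43094119e-01] look [-2.97208543e-01  7.06922262e-05  9.54812587e-01]
toolx yaw 2.7397579948341275
-0.42 turn -3.1234273123454592 (array([-0.9885, -0.8595,  0.0021]), np.float64(0.0))
2.721592653589793 turn 0.018165341244334332 (array([-0.9885, -0.8595,  0.0021]), np.float64(0.0))
```

```bash
python3 -m inch '[-0.93,-0.86,0,0.0116,-0.93,-0.86,0,0.0116,-0.93,-0.86,0,0.0116,-0.93,-0.86,0,0.0116,-0.93,-0.86,0,0.0116,-0.93,-0.86,0,0.0116,-0.93,-0.86,0,0.0116,-0.93,-0.86,0,0.0116,-0.93,-0.86,0,0.0116,-0.93,-0.86,0,0.0116,-0.93,-0.86,0,0.0116,-0.93,-0.86,0,0.0116,-0.93,-0.86,0,0.0116,-0.93,-0.86,0,0.0116,-0.93,-0.86,0,0.0116,-0.93,-0.86,0,0.0116,-0.93,-0.86,0,0.0116,-0.93,-0.86,0,0.0116]' 0.4
python3 - <<'E'
from h import *
o,t=S(); s=status.get_state(); print(s['clock'],s['position'],w2st(s['position'],o,t),s['opening'],s['joint_pos'].round(2),s['contact_force'])
i=save('wrist','w1')
for m in [(-.1,-.06),(-.1,.08),(.1,.08),(.1,-.06),(-.04,-.025),(-.04,.025)]:print(m,proj(i,[*st2w(m,o,t),.046 if abs(m[0])>.05 else .059]))
E
```

```text
clock: 1.95
position: [0.5038, -0.0013, 0.2313]
orientation: [-0.0, 0.208, 0.978, 0.0]
contact_force: [-0.3, 0.5, 0.6]
opening: 0.0512
1.95 [ 0.50378072 -0.00131122  0.23134382] [-0.09003743  0.03063785] 0.051161679279455655 [-0.13  0.06 -0.28  1.23  0.    0.29] [-0.31325485  0.47137575  0.55915105]
(-0.1, -0.06) (np.float64(200.89566624438112), np.float64(195.90401066824182))
(-0.1, 0.08) (np.float64(374.16989547999367), np.float64(196.22149212561555))
(0.1, 0.08) (np.float64(364.8201174282488), np.float64(403.80247908405727))
(0.1, -0.06) (np.float64(217.3210930449972), np.float64(403.80512550440403))
(-0.04, -0.025) (np.float64(245.3327122961829), np.float64(271.15234829177354))
(-0.04, 0.025) (np.float64(306.18371914752413), np.float64(271.2126429729262))
```

View pics/w1.png

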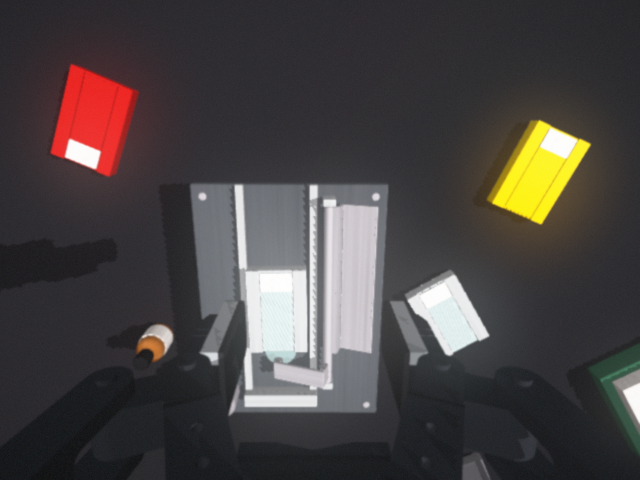

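The wrist view shows three screws at (202,197), (376,197) and (366,405), within about 2 px of my stage estimate. The holder's rear edge is at row ~270, cols 246–306. I'll refine from an enlarged crop.

Run:
```python
from h import *
crop('w1',185,175,395,330,3.8,'w1c')
```

```text
(no output)
```

View pics/w1c.png

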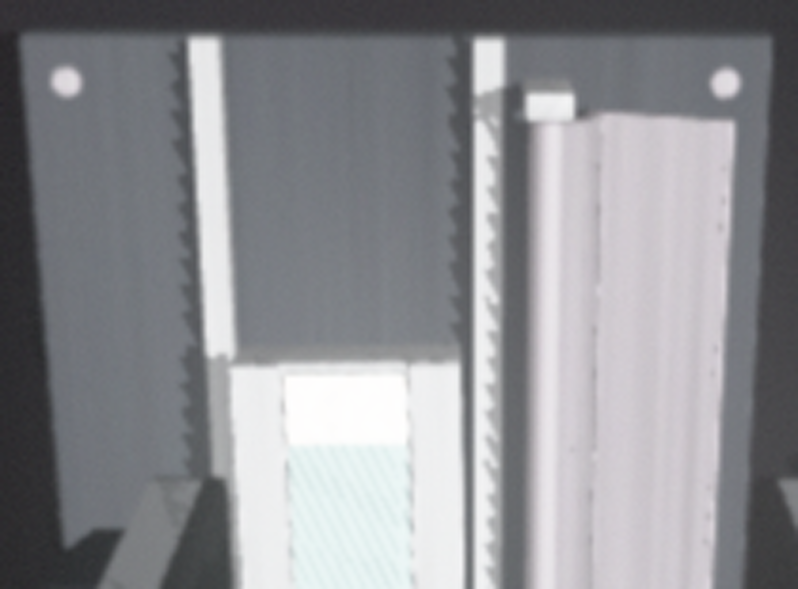

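Run:
```python
from h import *
i=load('w1')[2]
c=lambda x,y,z:atz(i,185+(x+.5)/3.8-.5,175+(y+.5)/3.8-.5,z)
P=[c(66,82,.046),c(725,83,.046),atz(i,366,405,.046)]
t,o,r=fit([[-.1,-.06],[-.1,.08],[.1,.08]],P); print(t,o,r)
for x in(232,460):print(w2st(c(x,363,.059),o,t))
for x in(603,733):print(w2st(c(x,118,.055),o,t))
print('tcp',w2st(status.get_state()['position'],o,t))
```

```text
-0.42047931548004686 [ 0.57444231 -0.0653214 ] [[ 3.54927995e-04  4.22967791e-05]
 [ 3.92643556e-04 -1.41361019e-04]
 [-7.47571551e-04  9.90642396e-05]]
[-0.04144704 -0.02569436]
[-0.04152365  0.02356914]
[-0.09476476  0.05351294]
[-0.09480579  0.08060584]
tcp [-0.09049616  0.02952042]
```

```bash
python3 -m inch '[-0.05,0.006,0.1,0,-0.05,0.006,0.18,0,-0.05,0.006,0.25,0,-0.05,0.006,0.3,0,-0.05,0.006,0.322,0,-0.05,0.006,0.322,0,-0.05,0.006,0.322,0,-0.05,0.006,0.322,0]'
python3 - <<'E'
from h import *
o,t=np.array([.57444,-.06532]),-.4205; s=status.get_state(); print(s['clock'],s['position'],w2st(s['position'],o,t),s['opening'],s['contact_force'])
save('wrist','w2'); save('side','s2'); crop('s2',280,120,440,300,4,'s2c')
E
```

```text
clock: 2.8
position: [0.5301, -0.01, 0.0723]
orientation: [0.002, 0.208, 0.978, 0.0]
contact_force: [0.5, -0.5, 0.8]
opening: 0.0514
2.8 [ 0.53009384 -0.00995937  0.07227187] [-0.06308209  0.03243504] 0.05142885633467142 [ 0.47598795 -0.49972129  0.83341697]
```

View pics/w2.png

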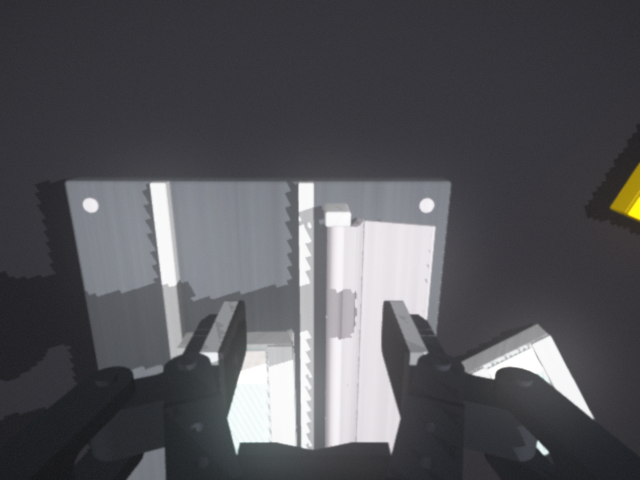

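View pics/s2c.png

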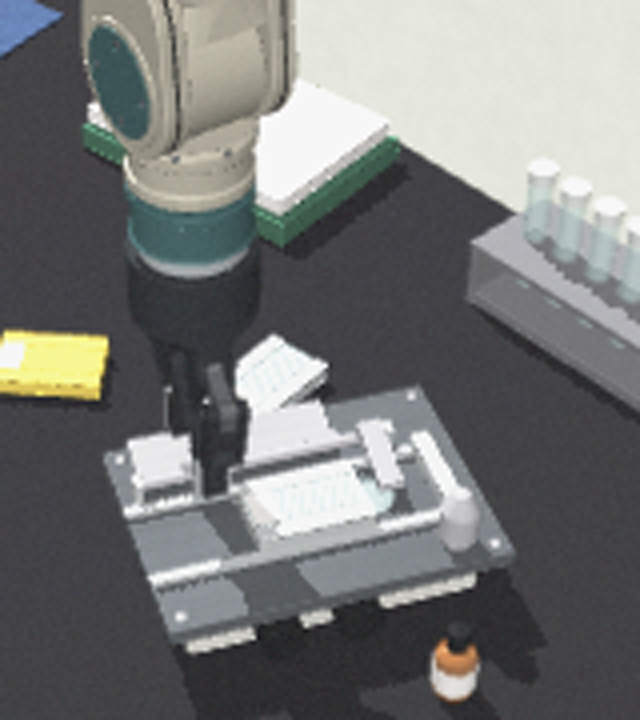

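Run:
```python
from h import *
s=status.get_state(); r=toolR(); i=load('w2')[2]
for z in(0,-.006):
  for y in(-.040,-.0257,.0257,.04):
    print(z,y,[np.round(proj(i,s['position']+r.apply([x,y,z]))) for x in(.011,-.011)])
crop('w2',150,280,490,480,2.3,'w2c')
```

```text
0 -0.04 [array([207., 288.]), array([211., 340.])]
0 -0.0257 [array([245., 288.]), array([247., 339.])]
0 0.0257 [array([380., 288.]), array([378., 339.])]
0 0.04 [array([418., 288.]), array([414., 339.])]
-0.006 -0.04 [array([203., 295.]), array([207., 348.])]
-0.006 -0.0257 [array([242., 295.]), array([245., 348.])]
-0.006 0.0257 [array([383., 295.]), array([380., 348.])]
-0.006 0.04 [array([422., 295.]), array([418., 348.])]
```

View pics/w2c.png

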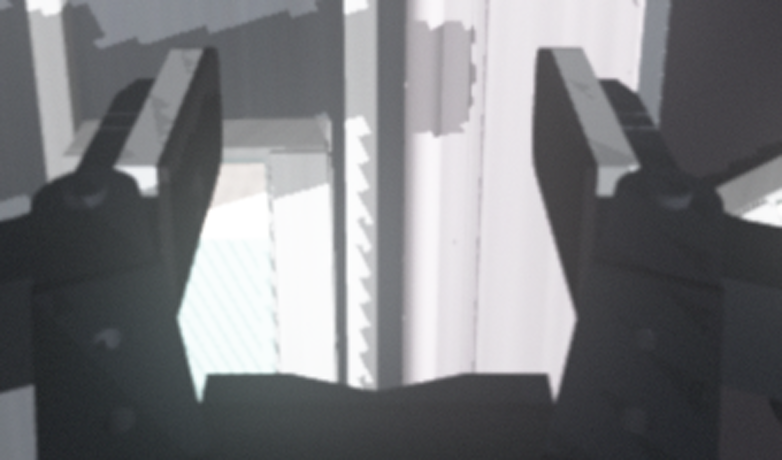

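```bash
python3 -m inch '[0,0,0,0,0,0,0.01,0,0,0,0.02,0,0,0,0.026,0,0,0,0.026,0,0,0,0.026,0]' 0.3
python3 - <<'E'
from h import *
o,t=np.array([.57444,-.06532]),-.4205; s=status.get_state(); print(s['clock'],s['position'],w2st(s['position'],o,t),s['opening'],s['contact_force'])
save('wrist','w3'); save('side','s3'); crop('s3',280,190,440,300,5,'s3c')
E
```

```text
clock: 3.5
position: [0.528, -0.0098, 0.057]
orientation: [-0.0, 0.208, 0.978, -0.0]
contact_force: [-0.2, 0.1, -0.2]
opening: 0.0595
3.5 [ 0.52803741 -0.00981198  0.05699862] [-0.06501954  0.03173012] 0.05949583717059951 [-0.18514135  0.0687057  -0.17849537]
```

View pics/w3.png

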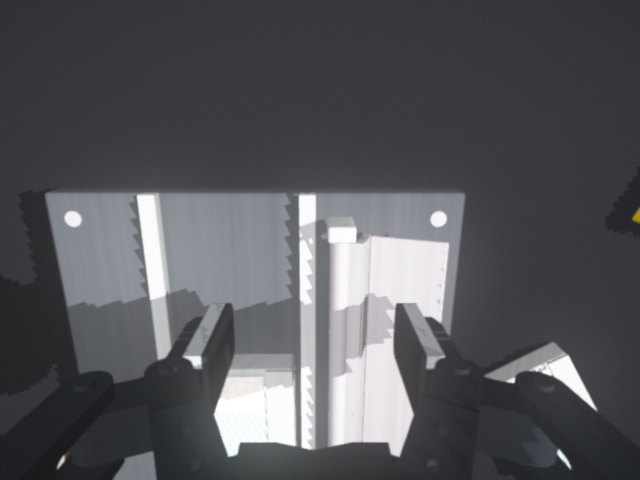

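View pics/s3c.png

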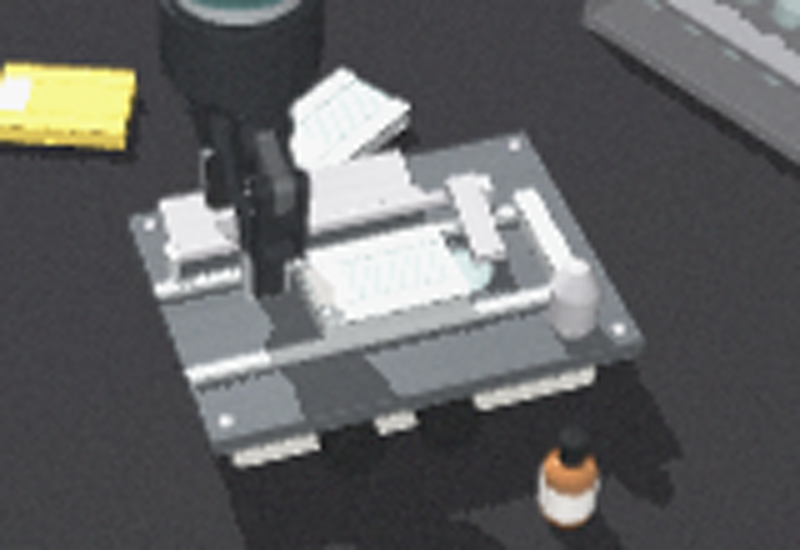

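The lane finger (side crop ~(265,285)) stands behind the holder with a gap, and the other finger is above the bar. Descending gently.

```bash
python3 -m inch '[0,0,0.006,0,0,0,0.012,0,0,0,0.018,0,0,0,0.018,0]'; python3 -m inch '[0,0,0.003,0,0,0,0.006,0,0,0,0.006,0]';python3 -m inch '[0,0,0.003,0,0,0,0.006,0,0,0,0.006,0]'
```

```text
clock: 4.0
position: [0.5286, -0.01, 0.0484]
orientation: [0.0, 0.209, 0.978, -0.0]
contact_force: [-0.9, 0.1, 3.7]
opening: 0.06
clock: 4.3
position: [0.5285, -0.0103, 0.0455]
orientation: [0.0, 0.209, 0.978, -0.001]
contact_force: [-1.4, -1.7, 4.6]
opening: 0.0596
clock: 4.6
position: [0.5286, -0.0103, 0.0436]
orientation: [0.0, 0.209, 0.978, -0.0]
contact_force: [-3.6, -2.0, 11.4]
opening: 0.0596
```

Run:
```python
from h import *
o,t=np.array([.57444,-.06532]),-.4205; s=status.get_state(); print(s['clock'],s['position'],w2st(s['position'],o,t),s['opening'],s['contact_force'],R.from_euler('z',-t).apply(s['contact_force']),s['moment'])
save('wrist','w4'); save('side','s4'); crop('s4',280,190,440,300,5,'s4c'); crop('w4',30,200,480,480,1.7,'w4c')
```

```text
4.6 [ 0.52862204 -0.01034658  0.04361773] [-0.06426761  0.03148074] 0.059625421017064584 [-3.59935162 -2.01006198 11.37538079] [-2.46525254 -3.30427165 11.37538079] [-0.29514755  0.57052925  0.03101286]
```

View pics/w4c.png

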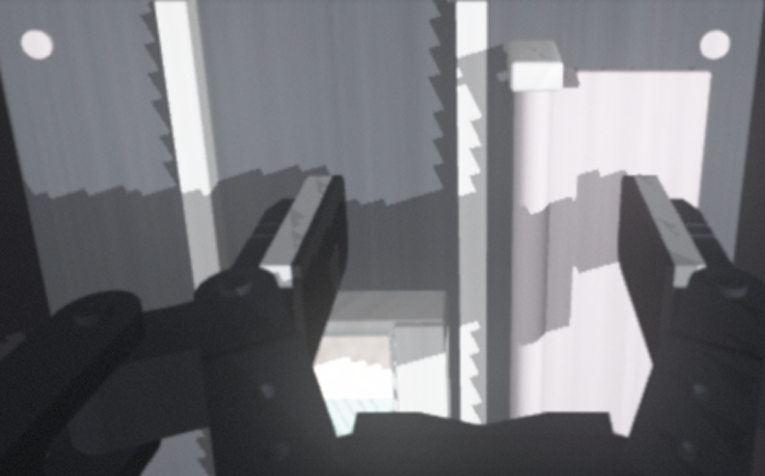

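View pics/s4c.png

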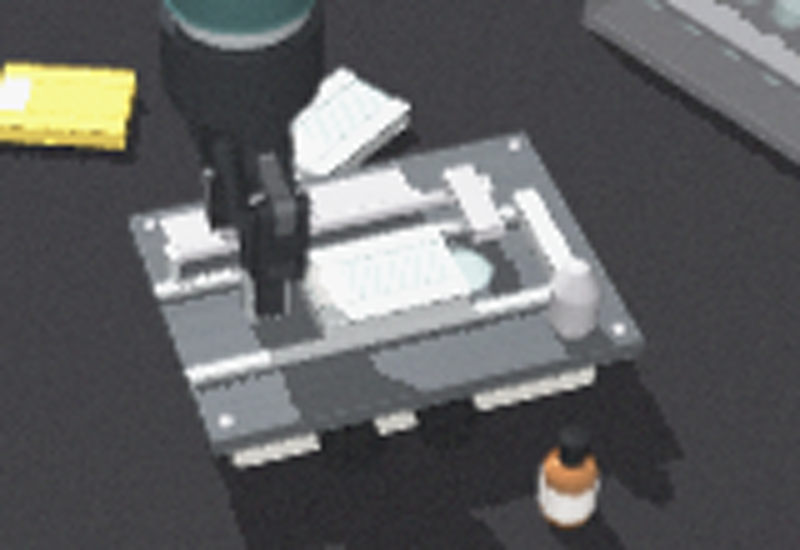

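Bar rear edge is level (wrist crop row ~72), so it's fully down. The jaw is raised (side crop ~(475,200)). The lane tip is ~12 mm behind the holder. Pushing.

```bash
python3 -m inch '[-0.006,0,0,0,-0.012,0,0,0,-0.018,0,0,0,-0.024,0,0,0,-0.03,0,0,0,-0.036,0,0,0,-0.042,0,0,0,-0.042,0,0,0]'
python3 - <<'E'
from h import *
o,t=np.array([.57444,-.06532]),-.4205; s=status.get_state(); print(s['clock'],s['position'],w2st(s['position'],o,t),s['opening'],R.from_euler('z',-t).apply(s['contact_force']),s['moment'])
save('wrist','w5'); save('side','s5'); crop('s5',280,190,440,300,5,'s5c'); crop('w5',30,200,480,480,1.7,'w5c')
E
```

```text
clock: 5.5
position: [0.5469, -0.0168, 0.0435]
orientation: [-0.001, 0.208, 0.978, 0.002]
contact_force: [-5.5, 1.8, 13.6]
opening: 0.0596
5.5 [ 0.54687932 -0.01678517  0.043496  ] [-0.04497247  0.03305598] 0.059648806057010506 [-5.75211592 -0.59481272 13.58984494] [0.876831   0.88438126 0.22943174]
```

View pics/w5c.png

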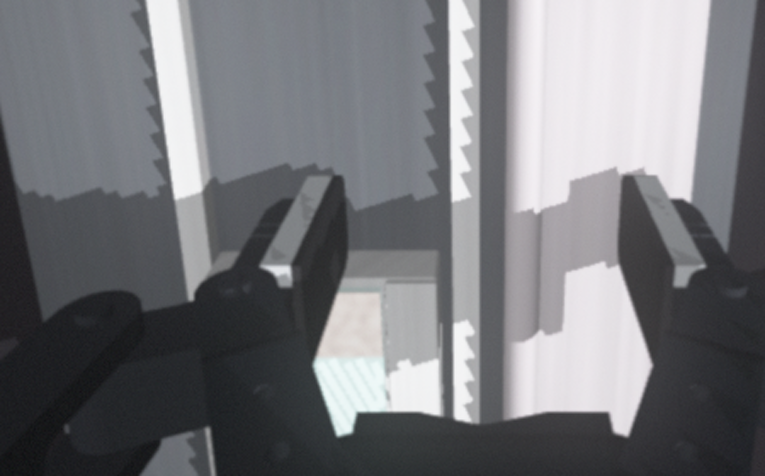

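View pics/s5c.png

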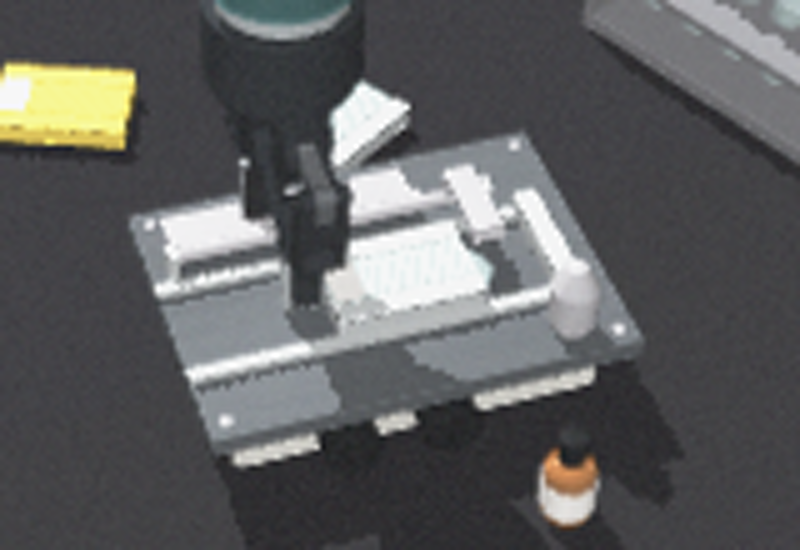

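The holder moved ~8 mm and is still flat. The bar is level and the jaw is up. Drag is higher than expected (5.8 N), so I'll ease the press slightly and continue in small steps.

```bash
python3 -m inch '[0,0,-0.001,0,-0.004,0,-0.001,0,-0.008,0,-0.001,0,-0.012,0,-0.001,0,-0.016,0,-0.001,0,-0.016,0,-0.001,0]'
python3 - <<'E'
from h import *
o,t=np.array([.57444,-.06532]),-.4205; s=status.get_state(); print(s['clock'],s['position'],w2st(s['position'],o,t),s['opening'],R.from_euler('z',-t).apply(s['contact_force']),s['moment'])
save('side','s6'); crop('s6',280,190,440,300,5,'s6c'); save('wrist','w6');crop('w6',30,200,480,480,1.7,'w6c')
E
```

```text
clock: 6.2
position: [0.554, -0.0201, 0.0436]
orientation: [-0.001, 0.208, 0.978, 0.002]
contact_force: [-3.5, 1.8, 10.7]
opening: 0.0599
6.2 [ 0.55397353 -0.02009873  0.04361673] [-0.03714363  0.03292706] 0.05986771387414014 [-3.90023002  0.2075893  10.72526968] [0.8068803  0.81100229 0.14383192]
```

View pics/s6c.png

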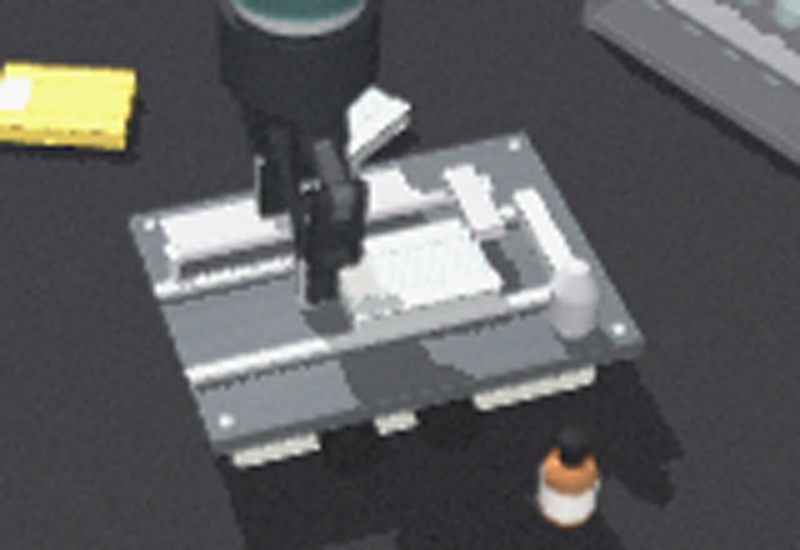

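View pics/w6c.png

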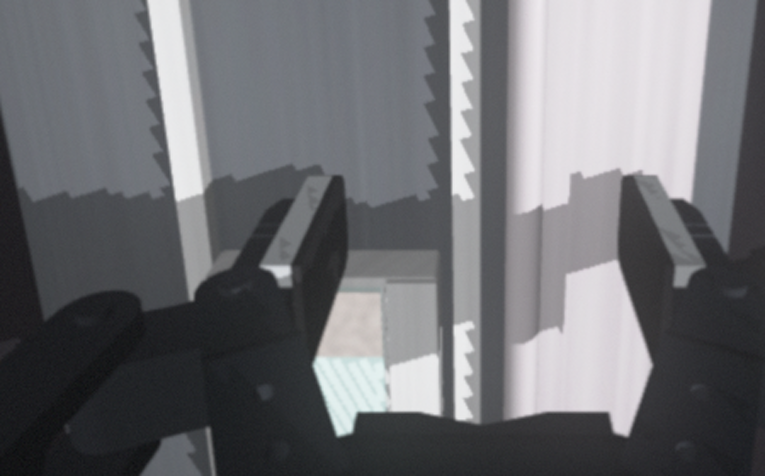

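Holder is passing under the raised jaw, square and flat. Continuing 24 mm.

```bash
python3 -m inch '[-0.004,0,0,0,-0.008,0,0,0,-0.012,0,0,0,-0.016,0,0,0,-0.02,0,0,0,-0.024,0,0,0]';python3 -m inch '[-0.004,0,0,0,-0.008,0,0,0,-0.012,0,0,0,-0.016,0,0,0,-0.02,0,0,0,-0.024,0,0,0,-0.024,0,0,0]'
python3 - <<'E'
from h import *
o,t=np.array([.57444,-.06532]),-.4205; s=status.get_state(); print(s['clock'],s['position'],w2st(s['position'],o,t),s['opening'],R.from_euler('z',-t).apply(s['contact_force']),s['moment'])
save('side','s7'); crop('s7',280,190,440,300,5,'s7c'); save('wrist','w7');crop('w7',30,200,480,480,1.7,'w7c')
E
```

```text
clock: 6.9
position: [0.5645, -0.0248, 0.0436]
orientation: [-0.001, 0.208, 0.978, 0.002]
contact_force: [-5.4, 1.8, 12.3]
opening: 0.0597
clock: 7.6
position: [0.5761, -0.0299, 0.0437]
orientation: [-0.001, 0.208, 0.978, 0.002]
contact_force: [-5.2, 1.7, 11.9]
opening: 0.0596
7.6 [ 0.57605192 -0.02992171  0.04370411] [-0.01297868  0.03297258] 0.0596262731901091 [-5.50491866 -0.54764487 11.89283058] [0.72714449 0.77189724 0.16643788]
```

View pics/s7c.png

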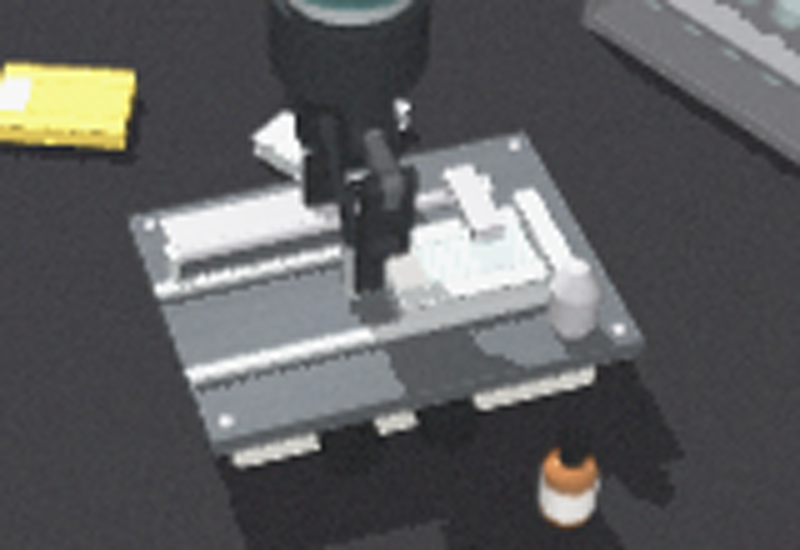

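View pics/w7c.png

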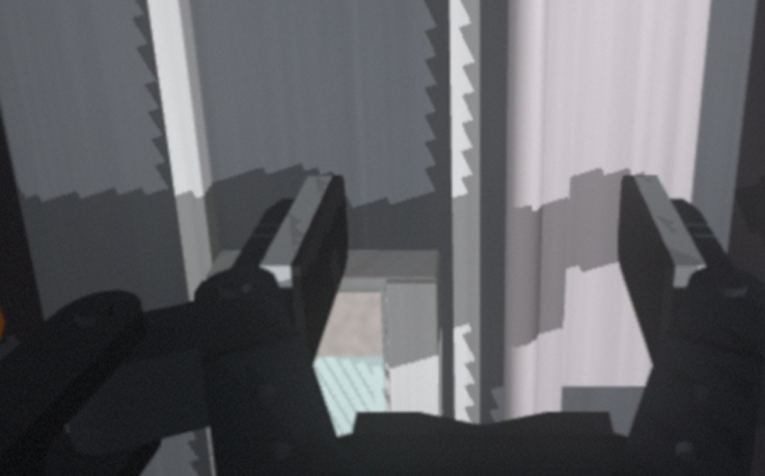

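```bash
python3 -m inch '[-0.002,0,0,0,-0.004,0,0,0,-0.006,0,0,0,-0.008,0,0,0,-0.008,0,0,0]';python3 -m inch '[-0.002,0,0,0,-0.004,0,0,0,-0.004,0,0,0]';python3 -m inch '[-0.002,0,0,0,-0.004,0,0,0,-0.004,0,0,0]'
```

```text
clock: 8.2
position: [0.5794, -0.0314, 0.0437]
orientation: [-0.001, 0.208, 0.978, 0.002]
contact_force: [-4.0, 2.1, 11.8]
opening: 0.0601
clock: 8.5
position: [0.5799, -0.0317, 0.0436]
orientation: [-0.002, 0.208, 0.978, 0.002]
contact_force: [-7.4, 2.9, 13.1]
opening: 0.0599
clock: 8.8
position: [0.5799, -0.0317, 0.0436]
orientation: [-0.004, 0.208, 0.978, 0.003]
contact_force: [-10.0, 4.8, 18.3]
opening: 0.0598
```

The tool stopped advancing while force rose, which suggests the stop. Checking for a gap.

Run:
```python
from h import *
o,t=np.array([.57444,-.06532]),-.4205; s=status.get_state(); print(s['clock'],s['position'],w2st(s['position'],o,t),s['opening'],R.from_euler('z',-t).apply(s['contact_force']),s['moment'])
save('side','s8'); crop('s8',340,210,420,275,9,'s8c'); save('scene','c8');crop('c8',275,215,365,295,8,'c8c')
```

```text
8.8 [ 0.5799352  -0.03168908  0.04360544] [-0.00871223  0.03294439] 0.05979996854130638 [-11.05667305   0.32665952  18.26186935] [ 1.42510528  2.06779697 -0.03114018]
```

View pics/s8c.png

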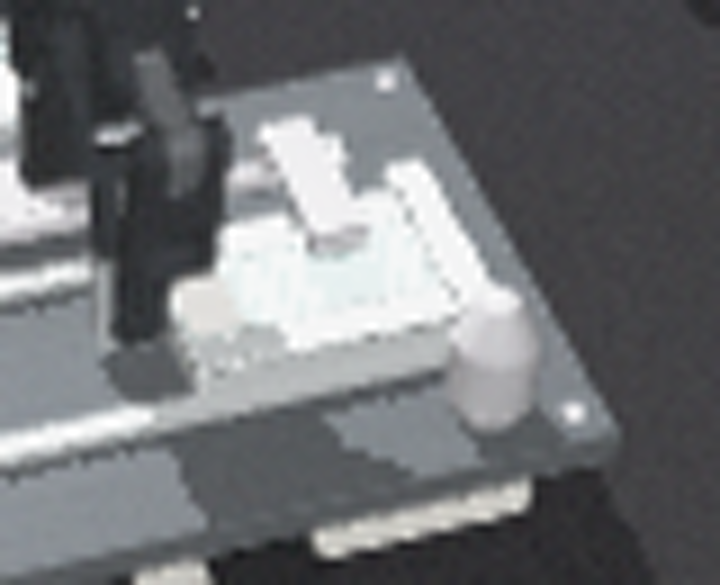

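View pics/c8c.png

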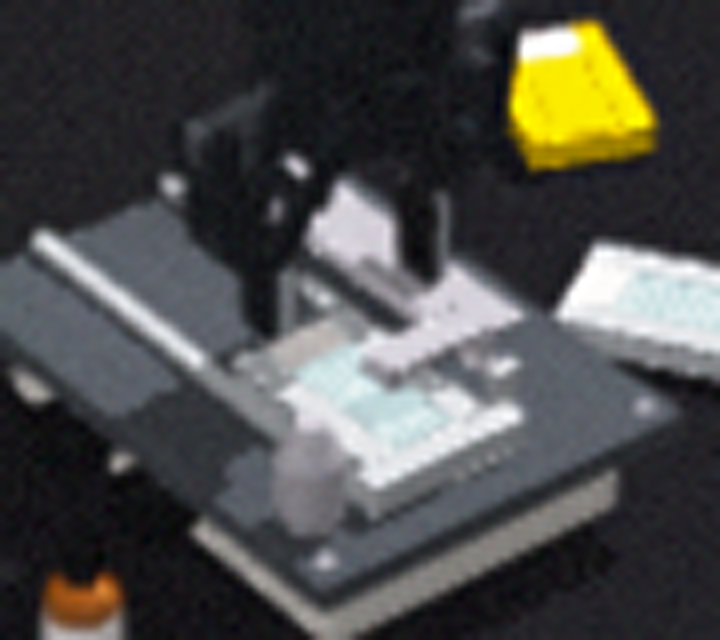

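Both views show the holder's front edge against the end stop, with no dark gap (side ~(440,270), scene ~(430,440)). Backing the pusher off along the lane with the bar still held, then checking before release.

```bash
python3 -m inch '[0.003,0,0,0,0.006,0,0,0,0.009,0,0,0,0.012,0,0,0,0.016,0,0,0,0.02,0,0,0,0.026,0,0,0,0.026,0,0,0]'
python3 - <<'E'
from h import *
o,t=np.array([.57444,-.06532]),-.4205; s=status.get_state(); print(s['clock'],s['position'],w2st(s['position'],o,t),s['opening'],R.from_euler('z',-t).apply(s['contact_force']),s['moment'])
save('side','s9'); crop('s9',340,210,420,275,9,'s9c'); save('wrist','w9')
E
```

```text
clock: 9.7
position: [0.5737, -0.0294, 0.0439]
orientation: [0.002, 0.208, 0.978, 0.0]
contact_force: [1.4, -0.7, 6.2]
opening: 0.0599
9.7 [ 0.57371123 -0.0293949   0.04385459] [-0.01533052  0.03249799] 0.05986193438467679 [ 1.59648096 -0.0741236   6.15008814] [ 0.02870434 -0.45990582 -0.0302194 ]
```

View pics/s9c.png

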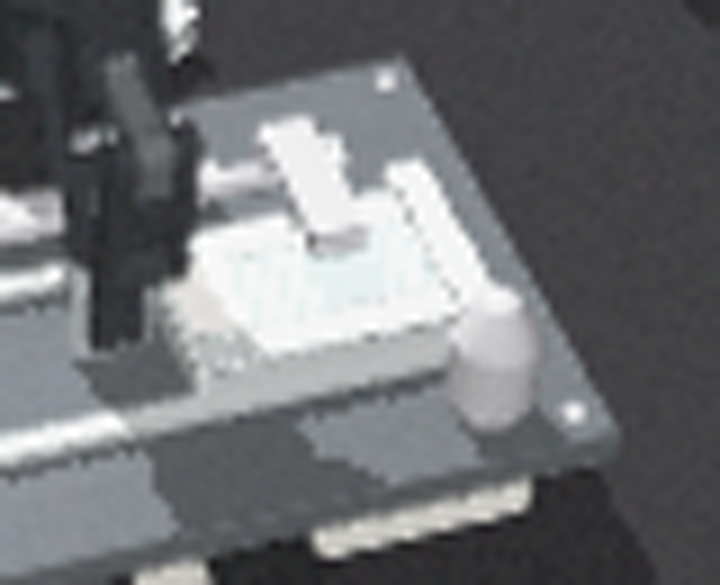

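View pics/w9.png

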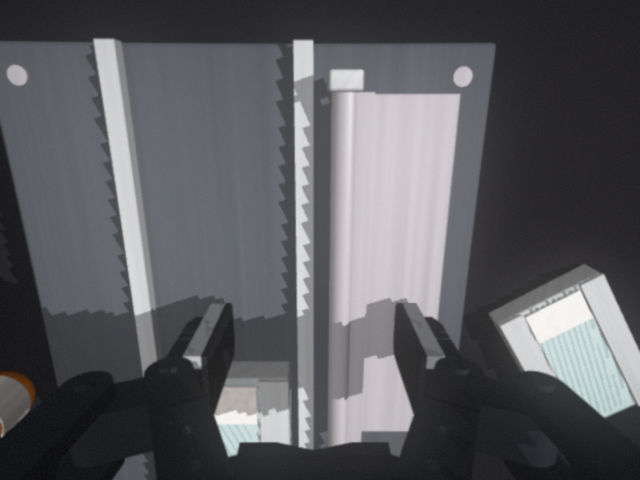

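The holder stayed at the stop, the pusher has a ~7 mm gap behind it, and the bar is still down. Letting the clip up slowly, then clearing upward.

```bash
python3 -m inch '[0,0,-0.003,0,0,0,-0.006,0,0,0,-0.009,0,0,0,-0.012,0,0,0,-0.015,0,0,0,-0.02,0,0,0,-0.025,0,0,0,-0.03,0,0,0,-0.04,0,0,0,-0.06,0,0,0,-0.1,0,0,0,-0.15,0,0,0,-0.2,0,0,0,-0.25,0,0,0,-0.3,0,0,0,-0.3,0,0,0]'; python3 -m inch '[0.2,0,0,0,0.2,0,0,0,0.2,0,0,0,0.2,0,0,0]'
python3 - <<'E'
from h import *
o,t=np.array([.57444,-.06532]),-.4205; s=status.get_state(); print(s['clock'],s['position'],w2st(s['position'],o,t),R.from_euler('z',-t).apply(s['contact_force']))
save('side','sa'); crop('sa',305,200,415,290,7,'sac'); save('wrist','wa');save('scene','ca');crop('ca',265,215,375,295,7,'cac')
E
```

```text
clock: 10.2
position: [0.477, 0.0123, 0.0412]
orientation: [-0.002, 0.208, 0.978, -0.0]
contact_force: [0.3, 0.6, 0.1]
opening: 0.0599
10.2 [0.47697349 0.01230785 0.04124057] [-0.12066471  0.03107781] [0.04834334 0.68079705 0.12783499]schema error: expected a multiple of 4 numbers
```

View pics/sac.png

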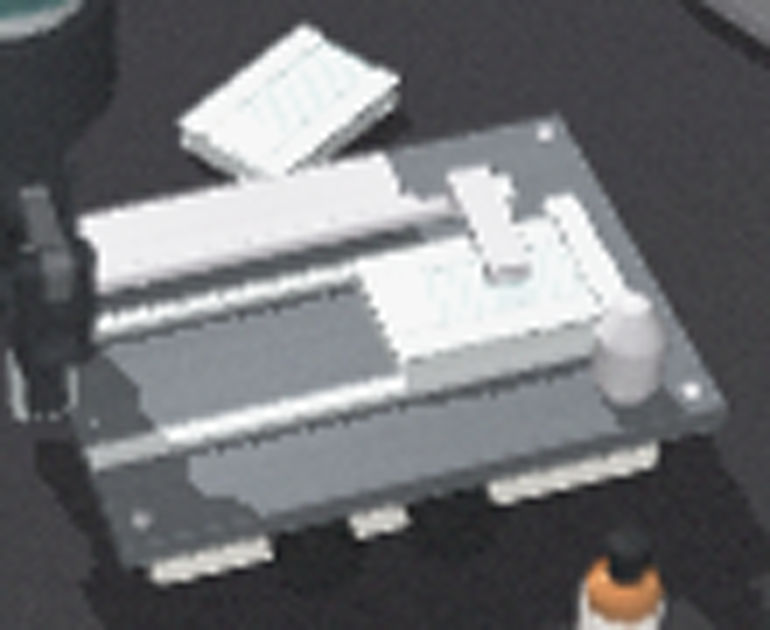

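View pics/wa.png

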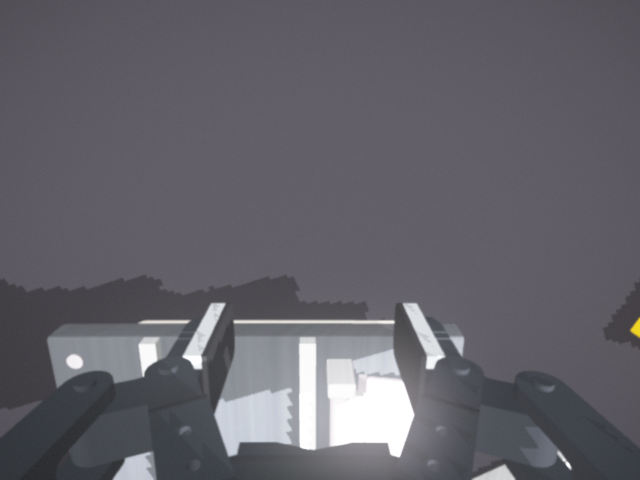

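View pics/cac.png

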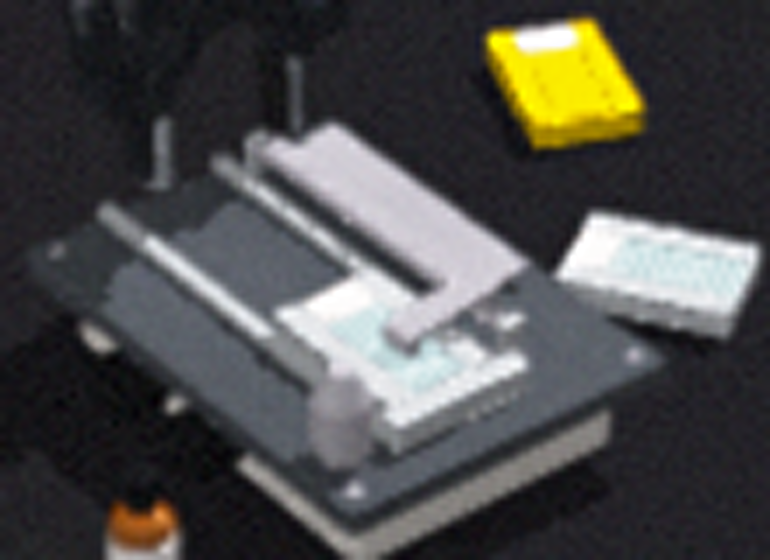

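My lift call was refused (wrong number count), so only the backward move ran. The finger slid off the rear end of the bar instead of lifting, and the clip was let go there. The holder was already home, and nothing is in contact now. Lifting clear and checking the result properly.

```bash
python3 -m inch '[0,0,-0.1,0,0,0,-0.2,0,0,0,-0.3,0,0,0,-0.36,0,0,0,-0.36,0,0,0,-0.36,0]' && python3 -m inch '[-0.02,0,0,0,-0.04,0,0,0,-0.04,0,0,0,-0.04,0,0,0]' 0
python3 - <<'E'
from h import *
o,t=np.array([.57444,-.06532]),-.4205; s=status.get_state(); print(s['clock'],s['position'],w2st(s['position'],o,t),s['contact_force'])
save('side','sb'); crop('sb',305,200,415,290,7,'sbc'); i=save('wrist','wb');crop('wb',180,170,420,360,3.3,'wbc'); save('scene','cb'); crop('cb',300,235,360,285,12,'cbc')
E
```

```text
clock: 10.95
position: [0.4825, 0.0109, 0.2239]
orientation: [0.001, 0.209, 0.978, 0.0]
contact_force: [0.5, -0.1, -0.0]
opening: 0.06
clock: 11.35
position: [0.4989, 0.003, 0.2216]
orientation: [-0.001, 0.209, 0.978, -0.0]
contact_force: [-0.1, -0.4, -0.1]
opening: 0.0852
11.35 [0.49886701 0.0030416  0.22164281] [-0.09689581  0.03155609] [-0.10391304 -0.37257646 -0.07220133]
```

View pics/wb.png

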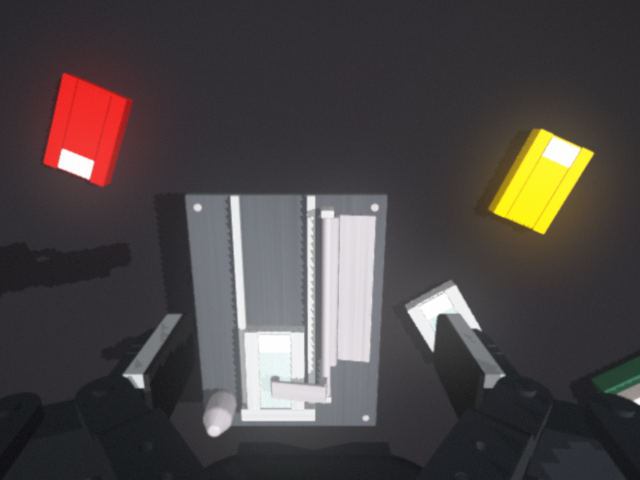

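View pics/sbc.png

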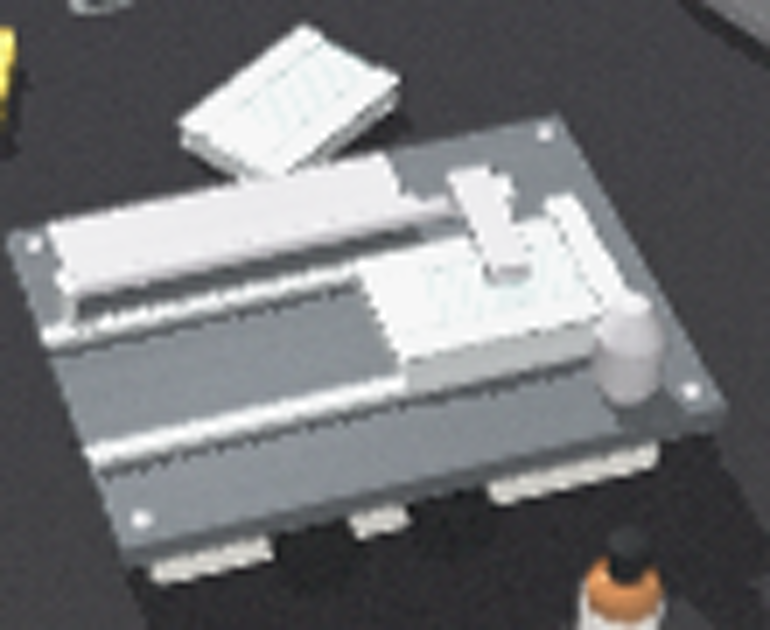

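View pics/cbc.png

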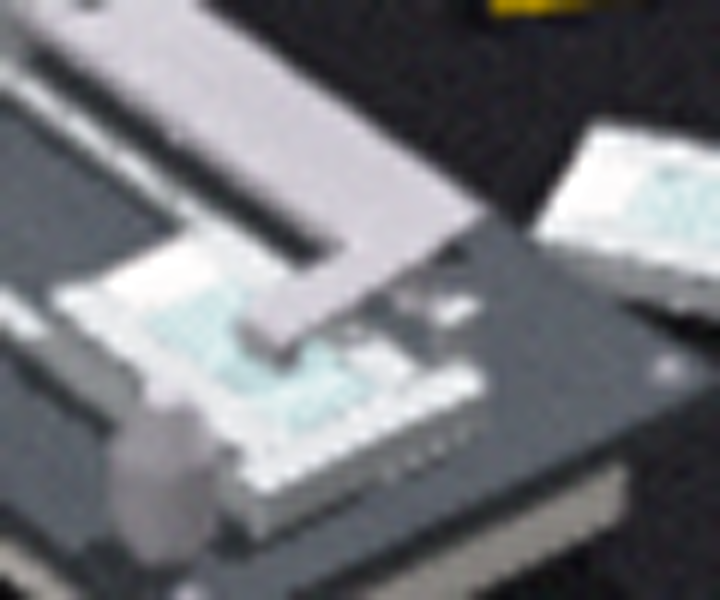

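Holder's rear edge is near (244–304, 331) in the wrist view and screws near (197,208), (375,208), (366,418). I'll measure it, and compare bystanders before and after.

Run:
```python
from h import *
i=load('wb')[2]
P=[atz(i,197.3,207.7,.046),atz(i,375,207.7,.046),atz(i,366,418,.046)]
t,o,r=fit([[-.1,-.06],[-.1,.08],[.1,.08]],P); print(t,o,abs(r).max())
for u in(246,304):print(w2st(atz(i,u,332.5,.059),o,t))
for f in('side','scene'):
    a=cv2.imread(f'pics/{f}0.png');b=cv2.imread(f'pics/{"s" if f=="side" else "c"}b.png')
    d=cv2.absdiff(a,b).max(2); cv2.imwrite(f'pics/d{f}.png',np.hstack([d])*2)
crop('wb',225,310,385,430,5,'wbc')
```

```text
-0.4190097355943059 [ 0.57478983 -0.06503456] 0.00038457846950107344
[ 0.00341531 -0.02501716]
[0.00353784 0.02343356]
```

View pics/wbc.png

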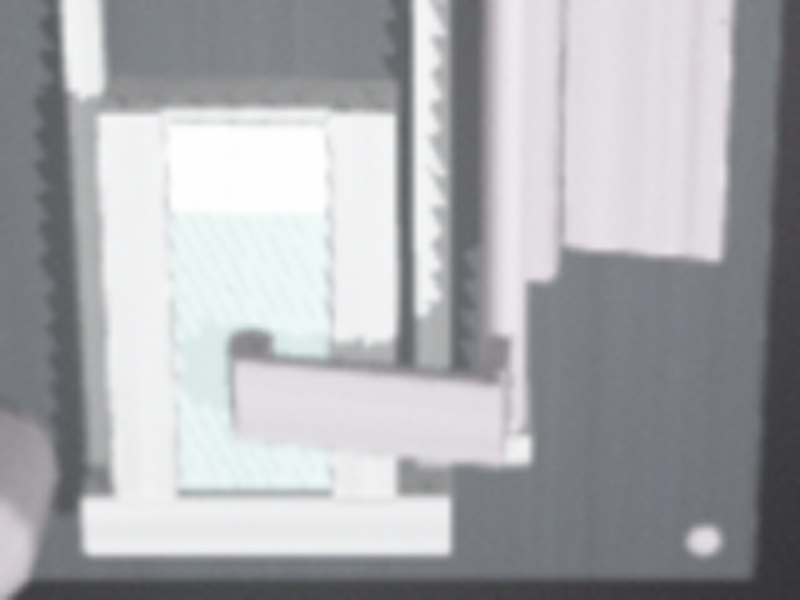

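View pics/dside.png

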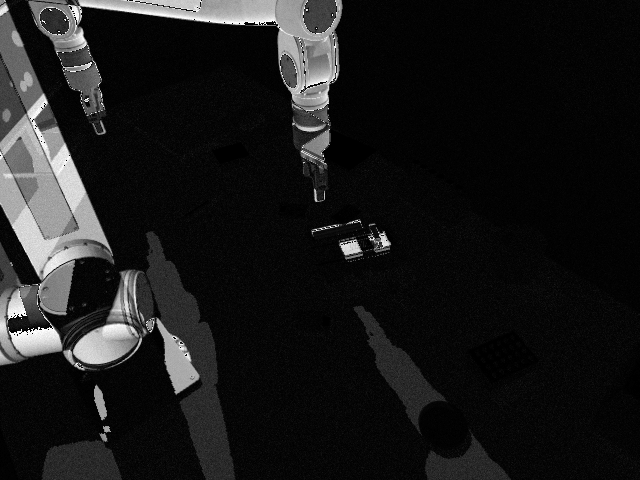

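The measured rear edge is at stage x = 3.5 mm (4 when home) and looks flush with the stop. The jaw is on the holder. The before/after difference image shows only the clip, holder, arm and shadows changed. Handing in.

Run:
```python
from h import *
print(arm.finish_job(), status.get_state()['contact_force'].round(2))
```

```text
the job is handed in; nothing more can be done
the job is handed in; nothing more can be done
```

The slide holder is home against the end stop with the clip's jaw resting on it, and I handed the job in at about 11.5 s. I pressed the bar fully down with one fingertip and pushed the holder about 45 mm under the raised jaw with the other. It stopped advancing as the push force rose to about 11 N, and I then backed the pusher off and let the clip up.

**Last checks**
- **Holder:** its rear edge measured at stage x ≈ 3.5 mm, against 4 mm nominal and within calibration error. No gap to the stop showed in any view.
- **Stage:** the gripper was clear of it, with contact force about 0.
- **Bystanders:** the side-view before/after picture shows only the clip, the holder, the arm and its shadows changed. I also made one for the scene view but did not look at it.

**What disagreed or went wrong**
- **Release:** my slow lift was refused because I mistyped the number of values. The next command then slid the finger about 100 mm back, off the bar's rear end, so the clip snapped up instead of easing up. This was after the holder was home, and later pictures show no ill effect.
- **Stop position:** at the stop, the tool pose put the pushing face about 2 mm short of nominal. The picture measurement and the flush edge indicate this is calibration error.
- **Drag:** resistance while pushing was about 4–6 N, higher than I expected. I put it down to the fingertip rubbing on the bar, but did not confirm that.

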